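# Check that a vial crimper's hand lever stops short of its bar

## Robot

A 6-joint arm with a two-finger parallel gripper is mounted at the origin on the work surface. World frame = base frame: x ahead of the robot, y to its left, z up, the work surface at z = 0. Lengths are in m, angles in rad, forces in N, time in s.
With the tool pointing down it reaches from about 0.35 to 0.775 m from the base axis. Payload 7.3 kg.
Tool frame: the origin (TCP) lies at the centre of the arm's flange, where the gripper is bolted on; the fingertips stand 178 mm ahead of it and the grasp point (between the pads) lies 159 mm ahead of it; z points along the fingers, y is the line along which they close (so a half turn about z gives the same grasp; the last joint's range is limited). The gripper opens to 92 mm and grips with 3 to 60 N. Pads are 19 mm wide; open, the fingers measure 130 mm over their backs; the gripper's body (75 mm by 190 mm) begins 47 mm behind the grasp point.
Start: joints at [-1.381, 0.342, 1.524, -0, 1.275, -0.146], TCP at [0.173, -0.496, 0.405] pointing down, gripper open.
Joint ranges: [-2.53, 2.53], [-0.77, 2.02], [0.04, 2.7], [-1, 4.14], [0.28, 2.66], [-3.11, 3.11]. Speed limits (rad/s): [2.57, 2.57, 3.14, 3.14, 3.14, 3.14].

## Interface

Orientations are given as [roll, pitch, yaw] about the fixed x, y, z axes, in that order (R = Rz(yaw) Ry(pitch) Rx(roll)).
In Python, from cell import telemetry, vision, ticket gives the robot as it stands.
- The arm moves only by the shell command python3 -m crank 'ROWS' [FORCE]. ROWS is JSON, a list of rows, each a list of 5 numbers: the gripper command: -1 is shut, 1 is fully open, values between are in proportion, then the shift along the tool's x, y, z in mm, then the turn about the tool's z in rad. In form: [[fingers, dx, dy, dz, roll], ...]. A call has 1 to 12 rows; each row is the pose to reach, as a shift and turn from the pose commanded when the call began, along the tool's axes at that moment; what a row does not reach only later rows make up. A row lasts 1/12 s, in which the tool goes at most 41.7 mm and 7.16 degrees, less where a joint would pass 70% of its speed; a pose out of reach is approached as far as the arm can. A call with a gripper value outside its range is refused whole. The fingers move at their own pace and stop on an object; FORCE is the grip in N (left out, the last holds). Time passes only in rows, so rows that repeat a pose let the fingers close. It gives the time, the measured TCP pose, the force, the opening and the grip force at its end, in the units of the state.
- telemetry.observe(): the state, without advancing time (a new reading comes with each control period).
- vision.read_camera(name): name is "scene" or "top" or "wrist"; returns (picture, depth): 384x512x3 uint8, red, green, blue; 384x512 float32, m along the optical axis (not along the pixel's ray), 0 where there is no reading.
- vision.get_calibration(name): a dict with "camera_matrix" (3x3 intrinsics, pixels), "rvec" (rotation vector, rad) and "tvec" (3), from world to camera coordinates, as OpenCV has them. Camera axes: x right, y down, z forward; pixel columns grow to the right and rows downward; lengths in m; the calibration is good to about 2 mm. A picture is of the moment at which its call begins: read the wrist's pose just before it. get_calibration takes no time and is no camera call; for the wrist camera it gives the pose at the moment of the call.
- ticket.hand_in(): hands the job in; it is judged then, once.
The state is a dict: "time": time; "qpos": joint angles; "qvel": joint speeds; "joint_efforts": joint torques, N m; "tool_pos": TCP position; "tool_rot": TCP orientation; "contact_force": force on the tool from outside, world axes, zero at the start; "torque": the same for the moment, N m; "opening": finger opening in m; "grip_force": force on a finger pad.
Only numpy, scipy, OpenCV 4.12 (cv2) and the standard library are available. Lean on these libraries where they do the work, as an engineer would, in place of code of your own. Each camera call takes 0.05 s, during which the arm holds its last target. There are 200 camera calls.

## Task

Check the stop of the bench crimper with the wide head: with the backs of the closed fingers, press its hand lever in towards the fixed bar until it comes up against its stop, short of the bar, hold it there for two seconds, then ease it slowly all the way back out so that it does not snap. Do not force the lever and do not touch the bar; the narrow-headed crimper is already set, so leave its lever alone, and leave the vials, bottles and other things standing where they are, picking nothing up.

Things in the scene. Friction and masses are not known exactly. Their poses are not given: they have to be found in the camera images.
- wide: The crimper to check: fixed bench vial crimper, base 110 x 220 x 12 mm, upright aluminium head 56 mm wide (top at 155 mm) over a 23 mm wide vial. Origin: centre of the base's underside. z up; head at y = +85 mm; fixed bar along y at x = +25 mm; lever on the bar's -x side, roughly facing the robot. Turned up to 0.35 rad either way.
- wide_lever (a joint): Hinge of the wide-headed crimper's lever, rad: 0 = sprung out at rest, 0.40 = pressed in against the stop, parallel to the bar, 12 mm short of it. Vertical hinge at x = -4, y = +66 mm in the crimper's axes. Its spring resists with 2.7 N at the pad point when leaving rest, 6.3 N just before the stop, then the force rises sharply. Let go, it snaps out very fast. Over 40 N forces it.
- wide_lever_pad (a point): Where to press: on the lever's outer face, mid-height, 100 mm from the pivot; moves with the lever. Its x axis points square through the lever towards the bar, y along it to the pivot. Steel blade 10 mm thick, 18 mm high, centred 135 mm above the worktop, 135 mm from pivot to end. At rest it stands out 0.40 rad from the bar; this point travels 39 mm. The outer side is clear down to the base plate.
- wide_bar: fixed steel bar of the wide-headed crimper with a black rubber sleeve 24 mm in diameter, its centre line 135 mm above the worktop, with an upright foot at its free end (y = -81 mm) and a brass stop screw near the head. Origin and axes as those of the crimper.
- narrow: The crimper to leave alone: fixed bench vial crimper, base 110 x 220 x 12 mm, upright aluminium head 22 mm wide (top at 155 mm) over a 12 mm wide vial. Origin: centre of the base's underside. z up; head at y = +85 mm; fixed bar along y at x = +25 mm; lever on the bar's -x side, roughly facing the robot. Turned up to 0.35 rad either way.
- narrow_lever (a joint): Hinge of the narrow-headed crimper's lever, rad: 0 = sprung out at rest, 0.40 = pressed in against the stop, parallel to the bar, 12 mm short of it.  Not to be moved.
- vial_a: loose capped glass vial 23 mm wide, 48 mm tall, standing beside the wide-headed crimper; origin at the centre of its underside. Bystander.
- vial_b: loose capped glass vial 23 mm wide, 48 mm tall, standing beside the narrow-headed crimper; origin at the centre of its underside. Bystander.
- cap_jar: loose clear jar 54 mm wide, 55 mm tall with a white lid, between the crimpers; origin at the centre of its underside. Bystander.
- amber_bottle: loose amber bottle 72 mm wide, 140 mm tall, behind the crimpers; origin at the centre of its underside. Bystander.
- tip_box: loose closed grey and white box 80 x 90 x 50 mm, behind the crimpers; origin at the centre of its underside. Bystander.
- beaker: loose open glass beaker 70 mm wide, 80 mm tall, to the robot's left; origin at the centre of its underside. Bystander.
- driver: loose screwdriver 160 mm long lying behind the crimpers; origin under its middle. Bystander.

How it is judged:
On the way:
1. the wide crimper's lever is pressed by the fingers against its stop and held there (value of joint wide_lever above 0.38 rad and contact force between the fingers and wide_lever above 2 N), for 1.5 s.
At the end, for the whole second after the job is handed in: After being held within 0.02 rad of its stop for 1.5 s, the wide crimper's lever is back out at rest (under 0.03 rad), the narrow crimper's lever is out too, and every loose thing is within 15 mm of where it stood (value of joint each of wide_lever, narrow_lever below 0.03 rad and velocity of joint wide_lever between -0.05 and 0.05 rad/s and not (distance of vial_a from where it was at the start of the episode above 0.015 m) and not (distance of vial_b from where it was at the start of the episode above 0.015 m) and not (distance of cap_jar from where it was at the start of the episode above 0.015 m) and not (distance of amber_bottle from where it was at the start of the episode above 0.015 m) and not (distance of tip_box from where it was at the start of the episode above 0.015 m) and not (distance of beaker from where it was at the start of the episode above 0.015 m) and not (distance of driver from where it was at the start of the episode above 0.015 m)); the robot touches nothing.
It fails at once if the lever is forced or squeezed (over 40 N) (contact force between any of the fingers, the arm and wide_lever above 40 N).
It fails at once if the bar is touched (over 2 N) (contact force between any of the fingers, the arm and wide_bar above 2 N).
It fails at once if the lever snaps back (faster than 2.5 rad/s) (velocity of joint wide_lever below -2.5 rad/s).
It fails at once if the narrow crimper's lever is moved (over 0.05 rad) (value of joint narrow_lever above 0.05 rad).
It fails at once if a loose thing is moved more than 15 mm, lifted or knocked over (distance of any of vial_a, vial_b, cap_jar, amber_bottle, tip_box, beaker, driver from where it was at the start of the episode above 0.015 m or angle between any of vial_a, vial_b, cap_jar, amber_bottle, tip_box, beaker's own z axis and vertical above 0.6 rad).
It also fails if it takes over 42 s, if anything falls off the work surface, if the arm or the gripper's body presses on something with over 40 N, if the wrist force passes 120 N, or if a joint passes its speed limit or range.

## Working session

There is one attempt and no reset: what is moved stays moved. The work goes in short steps, Python scripts to look and compute and a shell command to move; the robot and the scene stay as the last step left them, time stands still between calls to the robot, and variables do not carry over. Pictures are saved under pics/ and viewed, at most 10 in all, crops included, and the job is handed in when it is done.

```bash
mkdir -p pics
python3 - <<'E'
from cell import telemetry, vision
import cv2,numpy as np
print(telemetry.observe())
for n in("top","scene"):
    p,d=vision.read_camera(n); cv2.imwrite(f"pics/{n}0.png",p[:,:,::-1]); np.savez(f"{n}0.npz",p=p,d=d)
    c=vision.get_calibration(n);print(n,c)
E
```

```text
{'time': 0.0, 'qpos': array([-1.38099018e+00,  3.42704986e-01,  1.52504682e+00,  6.24111628e-05,
        1.27541493e+00, -1.46023657e-01]), 'qvel': array([ 0.00021139, -0.00047004, -0.00061432,  0.00082454,  0.00041366,
        0.00140784]), 'joint_efforts': array([ 5.36514763e-04, -4.31238770e+01, -2.44219941e+01,  7.17448234e-02,
        5.59790013e-02, -1.54530194e-04]), 'tool_pos': array([ 0.17300418, -0.4955188 ,  0.40404356]), 'tool_rot': array([-3.14004401e+00, -2.88080811e-04,  3.35811363e-01]), 'contact_force': array([-0.75803868,  0.2937524 ,  0.61777821]), 'torque': array([ 0.00885784, -0.03919238,  0.02466473]), 'grip_force': 0.0, 'opening': 0.09167813642212487}
top {'camera_matrix': array([[419.66111281,   0.        , 251.32777823],
       [  0.        , 419.66111281, 195.82580462],
       [  0.        ,   0.        ,   1.        ]]), 'rvec': array([ 2.16796347, -2.13542674,  0.10751757]), 'tvec': array([0.09064825, 0.64277748, 1.01091006])}
scene {'camera_matrix': array([[361.93671983,   0.        , 260.20075562],
       [  0.        , 361.93671983, 188.49421602],
       [  0.        ,   0.        ,   1.        ]]), 'rvec': array([ 1.31743762,  2.47443459, -0.70275281]), 'tvec': array([ 0.28792213, -0.4003731 ,  1.34396822])}
```

View pics/top0.png

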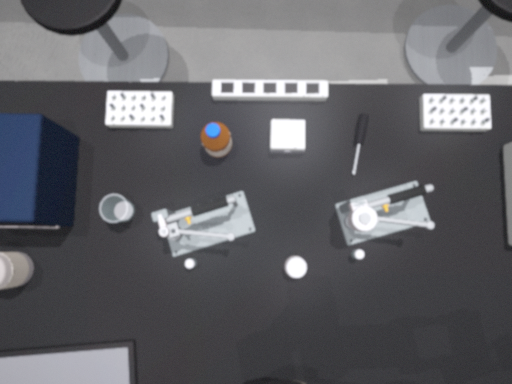

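View pics/scene0.png

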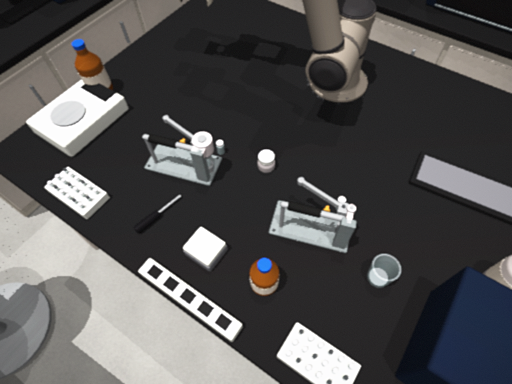

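The top view shows two crimpers, at about (208,223) and (385,212) px, with heads at their left ends. I'll zoom in to see which head is wider.

Run:
```python
import cv2,numpy as np
a=cv2.imread("pics/top0.png");s=cv2.imread("pics/scene0.png")
z=lambda im,x,y,w,h:cv2.resize(im[y:y+h,x:x+w],(400,300),interpolation=cv2.INTER_CUBIC)
o=np.vstack([np.hstack([z(a,145,180,120,90),z(a,325,170,120,90)]),np.hstack([z(s,260,165,120,90),z(s,135,105,120,90)])])
cv2.imwrite("pics/zoom.png",o)
```

```text
(no output)
```

View pics/zoom.png

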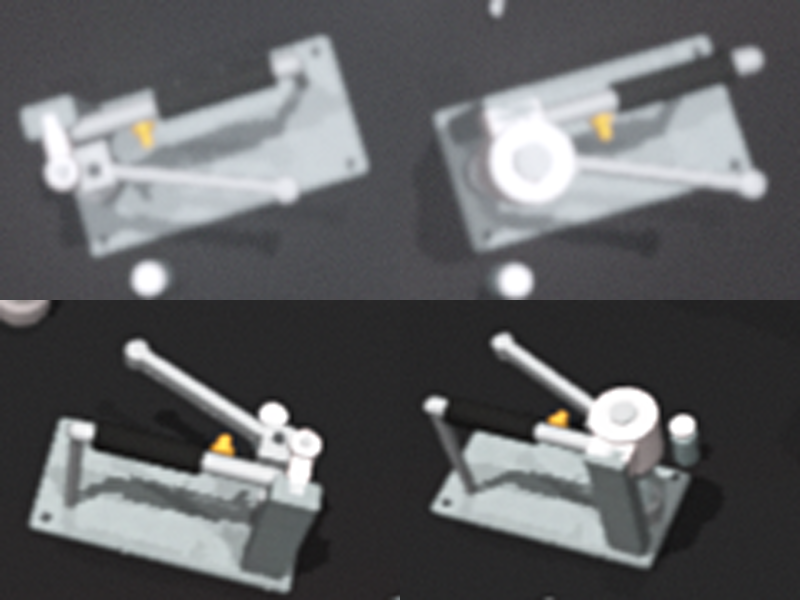

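The right crimper, at (385,212) in the top view, has the 56 mm disc head at (364,218), so that is the wide one. The left head is only about 22 mm. Next I'll get the wide crimper's pose from its base corners, the bar foot and the lever end.

```bash
cat > h.py <<'E'
import cv2,numpy as np
from cell import vision
def ray(n,px,z,c=None):
    c=c or vision.get_calibration(n)
    R=cv2.Rodrigues(c["rvec"])[0];C=-R.T@c["tvec"]
    u=cv2.undistortPoints(np.array([[px]],float),c["camera_matrix"],None)[0,0]
    d=R.T@np.array([*u,1]);return C+d*(z-C[2])/d[2]
E
python3 - <<'E'
from h import *
for nm,px,z in [("c(-x?,+y) far",(336.1,203.9),.012),("near+y",(349.6,244.4),.012),("far-y",(417.4,181.4),.012),("foot",(429.4,188),.147),("leverend",(430.6,225.5),.144),("disc",(364.5,218),.155),("narrow leverend",(145+288/3.333,180+188/3.333),.144),("narrow foot",(145+287/3.33,180+65/3.33),.147),("vial_a",(359.5,254.5),.048),("jar",(296,267),.055),("narrow head",(145+62/3.33,180+172/3.33),.155)]:
    print(nm,ray("top",px,z).round(4))
d=np.load("top0.npz")["d"]
for x,y in[(430,225),(364,218),(429,188),(395,240)]:print(x,y,d[y,x])
E
```

```text
c(-x?,+y) far [ 0.6268 -0.1157  0.012 ]
near+y [ 0.5247 -0.1489  0.012 ]
far-y [ 0.6877 -0.3235  0.012 ]
foot [ 0.6517 -0.2986  0.147 ]
leverend [ 0.5683 -0.2997  0.144 ]
disc [ 0.582  -0.1515  0.155 ]
narrow leverend [0.5373 0.1412 0.144 ]
narrow foot [0.6195 0.1433 0.147 ]
vial_a [ 0.5005 -0.1648  0.048 ]
jar [ 0.4682 -0.0104  0.055 ]
narrow head [0.5452 0.2905 0.155 ]
430 225 0.9273792
364 218 0.9190252
429 188 0.938884
395 240 1.0672619
```

```bash
python3 -m crank '[[-1,33,-9,0,-0.1],[-1,66,-18,0,-0.2],[-1,99,-27,0,-0.3],[-1,132,-36,0,-0.4],[-1,165,-45,0,-0.5],[-1,198,-55,0,-0.6],[-1,231,-64,0,-0.7],[-1,264,-73,0,-0.8],[-1,297,-82,0,-0.9],[-1,330,-92,0,-1.0],[-1,362,-101,0,-1.08],[-1,393,-110,0,-1.12]]' 10 && python3 -m crank '[[-1,0,0,0,0],[-1,0,0,0,0]]'
python3 - <<'E'
from h import *
from cell import telemetry
p,d=vision.read_camera("wrist");cv2.imwrite("pics/w1.png",p[:,:,::-1]);np.save("w1.npy",d)
c=vision.get_calibration("wrist");print(c,telemetry.observe()["contact_force"])
E
```

```text
time: 1.1
tool_pos: [0.5091, -0.2609, 0.4043]
tool_rot: [-3.141, -0.0, 1.46]
contact_force: [0.8, -0.2, -0.1]
opening: 0.0165
grip_force: 0.0
time: 1.27
tool_pos: [0.5087, -0.2611, 0.4039]
tool_rot: [-3.14, -0.0, 1.458]
contact_force: [-0.1, -1.3, 0.6]
opening: 0.0032
grip_force: 0.0
{'camera_matrix': array([[328.83861069,   0.        , 260.66481268],
       [  0.        , 328.83861069, 186.72544525],
       [  0.        ,   0.        ,   1.        ]]), 'rvec': array([-2.86223874,  0.16236349,  0.02499498]), 'tvec': array([-0.53332603, -0.22933386,  0.33577495])} [-0.60752762  0.1130753  -0.11437018]
```

View pics/w1.png

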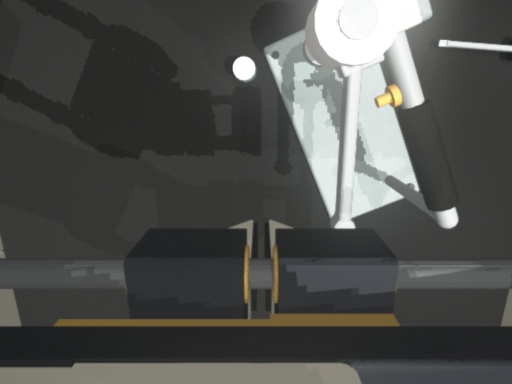

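The wrist view shows the lever running from about (352,75) to the ball at (345,227), with the bar to its right and the closed fingers pointing at (260,225). I'll locate the lever's centre line and outer edge.

Run:
```python
from h import *
g=cv2.imread("pics/w1.png",0)
for r in(90,120,150,180,200):
    print(r,g[r,334:366].tolist())
for px in[(345,227),(349,150),(343,150),(355,150),(351,90)]:print(px,ray("wrist",px,.144).round(4))
```

```text
90 [135, 135, 136, 136, 136, 136, 136, 134, 126, 121, 120, 123, 131, 160, 192, 216, 231, 242, 245, 244, 244, 243, 241, 239, 233, 228, 214, 222, 227, 228, 228, 227]
120 [131, 131, 131, 131, 132, 129, 120, 113, 112, 115, 121, 152, 185, 209, 227, 239, 242, 243, 242, 241, 240, 237, 230, 226, 221, 225, 228, 228, 228, 227, 227, 226]
150 [226, 225, 225, 223, 191, 134, 113, 112, 118, 149, 184, 207, 225, 238, 241, 241, 241, 241, 240, 236, 228, 205, 154, 135, 133, 133, 133, 133, 132, 132, 138, 171]
180 [233, 231, 216, 145, 111, 110, 115, 144, 181, 205, 223, 236, 238, 239, 241, 241, 240, 235, 227, 216, 230, 235, 235, 231, 221, 218, 218, 218, 218, 219, 219, 219]
200 [230, 206, 136, 108, 106, 114, 141, 169, 189, 207, 220, 222, 223, 225, 224, 223, 215, 210, 212, 226, 230, 231, 231, 232, 233, 232, 233, 233, 233, 234, 232, 233]
(345, 227) [ 0.57   -0.2968  0.144 ]
(349, 150) [ 0.5756 -0.236   0.144 ]
(343, 150) [ 0.5712 -0.2355  0.144 ]
(355, 150) [ 0.58   -0.2365  0.144 ]
(351, 90) [ 0.5787 -0.1937  0.144 ]
```

```bash
python3 -m crank '[[-1,0,0,25,0],[-1,0,0,50,0],[-1,0,0,75,0],[-1,0,0,100,0],[-1,0,0,116,0],[-1,0,10,116,0],[-1,0,18,116,0],[-1,0,24,116,0],[-1,0,28,116,0],[-1,0,31,116,0],[-1,0,33,116,0],[-1,0,33,116,0]]'; python3 -m crank '[[-1,0,1,0,0],[-1,0,2,0,0],[-1,0,3,0,0],[-1,0,4,0,0],[-1,0,4,0,0]]';  python3 -m crank '[[-1,0,1,0,0],[-1,0,2,0,0],[-1,0,3,0,0],[-1,0,4,0,0],[-1,0,4,0,0]]'
```

```text
time: 2.32
tool_pos: [0.5408, -0.2662, 0.2891]
tool_rot: [3.141, 0.0, 1.456]
contact_force: [0.5, 0.6, 0.2]
opening: 0.0003
grip_force: 0.0
time: 2.73
tool_pos: [0.5447, -0.2666, 0.2888]
tool_rot: [3.141, 0.0, 1.456]
contact_force: [0.4, -0.4, 0.4]
opening: 0.0006
grip_force: 0.0
time: 3.15
tool_pos: [0.5487, -0.2671, 0.2887]
tool_rot: [3.141, 0.0, 1.456]
contact_force: [-0.1, -0.5, -0.4]
opening: 0.0004
grip_force: 0.0
```

```bash
python3 -m crank '[[-1,0,1,0,0],[-1,0,2,0,0],[-1,0,3,0,0],[-1,0,3,0,0]]';  python3 -m crank '[[-1,0,1,0,0],[-1,0,2,0,0],[-1,0,3,0,0],[-1,0,3,0,0]]'
```

```text
time: 3.48
tool_pos: [0.5514, -0.2674, 0.2886]
tool_rot: [-3.14, -0.0, 1.456]
contact_force: [-3.3, 0.8, 1.2]
opening: 0.0003
grip_force: 1.5
time: 3.82
tool_pos: [0.5545, -0.2678, 0.2886]
tool_rot: [-3.141, 0.0, 1.456]
contact_force: [-2.8, 0.4, 0.6]
opening: 0.0005
grip_force: 1.7
```

```bash
python3 -m crank '[[-1,-0.6,2.7,0,-0.025],[-1,-1.1,5.3,0,-0.05],[-1,-1.5,8,0,-0.075],[-1,-1.9,10.6,0,-0.1],[-1,-2.2,13.3,0,-0.125],[-1,-2.4,16,0,-0.15],[-1,-2.6,18.6,0,-0.175],[-1,-2.7,21.3,0,-0.2],[-1,-2.7,21.3,0,-0.2]]'
python3 - <<'E'
from h import *
p,d=vision.read_camera("wrist");cv2.imwrite("pics/w2.png",p[:,:,::-1])
E
```

```text
time: 4.57
tool_pos: [0.5757, -0.2724, 0.2885]
tool_rot: [-3.141, -0.001, 1.659]
contact_force: [-5.6, 2.9, 2.7]
opening: 0.0002
grip_force: 2.6
```

View pics/w2.png

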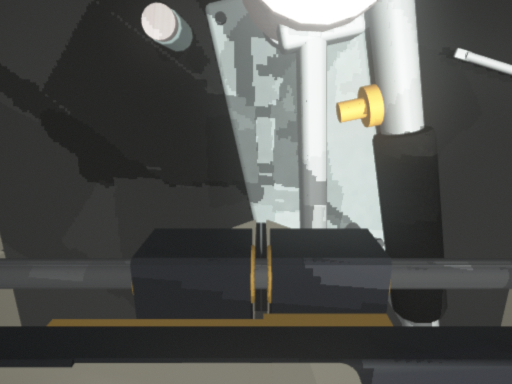

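The lever (x≈314) lies parallel to the fingers. The stop screw tip is at (345,110), and the bar is still tilted about 0.1–0.15 rad. I'll go on in smaller steps.

```bash
python3 -m crank '[[-1,-0.5,2.2,0,-0.02],[-1,-0.9,4.3,0,-0.04],[-1,-1.3,6.4,0,-0.06],[-1,-1.6,8.5,0,-0.08],[-1,-1.6,8.5,0,-0.08]]'; python3 -m crank '[[-1,-0.2,1.1,0,-0.01],[-1,-0.5,2.1,0,-0.02],[-1,-0.5,2.1,0,-0.02]]'
```

```text
time: 5.03
tool_pos: [0.584, -0.2732, 0.2884]
tool_rot: [-3.14, -0.002, 1.739]
contact_force: [-6.9, 3.1, 2.2]
opening: 0.0007
grip_force: 3.0
time: 5.28
tool_pos: [0.586, -0.2734, 0.2883]
tool_rot: [-3.14, -0.002, 1.758]
contact_force: [-6.3, 4.1, 1.9]
opening: 0.0006
grip_force: 3.0
```

```bash
for i in 1 2 3; do python3 -m crank '[[-1,-0.2,1,0,-0.01],[-1,-0.2,1,0,-0.01],[-1,-0.2,1,0,-0.01]]' | egrep 'tool|contact'; done
```

```text
tool_pos: [0.5869, -0.2734, 0.2884]
tool_rot: [-3.14, -0.002, 1.768]
contact_force: [-6.9, 3.6, 2.9]
tool_pos: [0.5879, -0.2734, 0.2884]
tool_rot: [-3.139, -0.002, 1.778]
contact_force: [-7.4, 3.5, 2.8]
tool_pos: [0.5889, -0.2734, 0.2883]
tool_rot: [-3.139, -0.002, 1.788]
contact_force: [-6.9, 3.7, 2.3]
```

```bash
for i in 1 2; do python3 -m crank '[[-1,-0.1,0.7,0,-0.006],[-1,-0.1,0.7,0,-0.006],[-1,-0.1,0.7,0,-0.006]]' | egrep 'tool|contact'; done
```

```text
tool_pos: [0.5895, -0.2734, 0.2883]
tool_rot: [-3.139, -0.002, 1.794]
contact_force: [-7.3, 3.3, 2.1]
tool_pos: [0.5902, -0.2733, 0.2883]
tool_rot: [-3.139, -0.002, 1.8]
contact_force: [-8.1, 3.2, 2.3]
```

```bash
python3 -m crank '[[-1,-0.1,0.7,0,-0.006],[-1,-0.1,0.7,0,-0.006],[-1,-0.1,0.7,0,-0.006]]' | egrep 'time|tool|contact'
```

```text
time: 6.78
tool_pos: [0.5909, -0.2733, 0.2884]
tool_rot: [-3.139, -0.002, 1.806]
contact_force: [-7.8, 2.3, 2.3]
```

```bash
python3 -m crank '[[-1,-0.1,0.7,0,-0.006],[-1,-0.1,0.7,0,-0.006],[-1,-0.1,0.7,0,-0.006]]' | egrep 'time|tool|contact'; python3 -m crank '[[-1,-0.1,0.7,0,-0.006],[-1,-0.1,0.7,0,-0.006],[-1,-0.1,0.7,0,-0.006]]' | egrep 'time|tool|contact'
```

```text
time: 7.03
tool_pos: [0.5916, -0.2732, 0.2883]
tool_rot: [-3.139, -0.002, 1.812]
contact_force: [-7.8, 3.2, 1.7]
time: 7.28
tool_pos: [0.5922, -0.2732, 0.2883]
tool_rot: [-3.139, -0.002, 1.818]
contact_force: [-8.9, 2.4, 2.9]
```

```bash
python3 -m crank '[[-1,-0.1,0.7,0,-0.006],[-1,-0.1,0.7,0,-0.006],[-1,-0.1,0.7,0,-0.006]]' | egrep 'time|tool|contact'
```

```text
time: 7.53
tool_pos: [0.5926, -0.2732, 0.2884]
tool_rot: [-3.138, -0.003, 1.824]
contact_force: [-10.6, 2.7, 3.1]
```

The force is rising, so the lever is reaching its stop. One more small step, then a look.

```bash
python3 -m crank '[[-1,0,0.6,0,-0.004],[-1,0,0.6,0,-0.004],[-1,0,0.6,0,-0.004]]' | egrep 'time|tool|contact'
python3 - <<'E'
from h import *
p,d=vision.read_camera("wrist");cv2.imwrite("pics/w3.png",p[:,:,::-1])
E
```

```text
time: 7.78
tool_pos: [0.5928, -0.2732, 0.2883]
tool_rot: [-3.137, -0.003, 1.827]
contact_force: [-12.8, 1.9, 3.8]
```

View pics/w3.png

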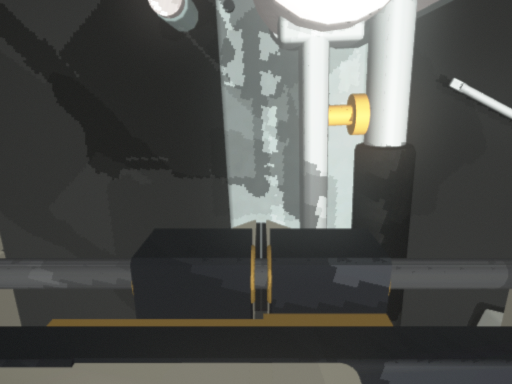

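The screw tip at (328,115) touches the lever, which now lies parallel to the bar. I'll firm it up slightly and hold.

```bash
python3 -m crank '[[-1,0,0.6,0,0],[-1,0,0.6,0,0],[-1,0,0.6,0,0],[-1,0,0.6,0,0],[-1,0,0.6,0,0],[-1,0,0.6,0,0],[-1,0,0.6,0,0],[-1,0,0.6,0,0],[-1,0,0.6,0,0],[-1,0,0.6,0,0],[-1,0,0.6,0,0],[-1,0,0.6,0,0]]' | egrep 'time|tool|contact'; for i in 1 2; do python3 -m crank '[[-1,0,0,0,0],[-1,0,0,0,0],[-1,0,0,0,0],[-1,0,0,0,0],[-1,0,0,0,0],[-1,0,0,0,0],[-1,0,0,0,0],[-1,0,0,0,0],[-1,0,0,0,0],[-1,0,0,0,0],[-1,0,0,0,0],[-1,0,0,0,0]]' | egrep 'time|tool|contact'; done
```

```text
time: 8.83
tool_pos: [0.5931, -0.2732, 0.2883]
tool_rot: [-3.136, -0.003, 1.827]
contact_force: [-13.9, 1.6, 5.0]
time: 9.83
tool_pos: [0.5931, -0.2732, 0.2884]
tool_rot: [-3.136, -0.003, 1.827]
contact_force: [-13.8, 1.9, 4.3]
time: 10.83
tool_pos: [0.5931, -0.2732, 0.2883]
tool_rot: [-3.136, -0.003, 1.827]
contact_force: [-14.6, 1.1, 5.1]
```

```bash
for i in 1 2; do python3 -m crank '[[-1,0.3,-1.3,0,0.0125],[-1,0.6,-2.6,0,0.025],[-1,0.9,-3.9,0,0.0375],[-1,1.3,-5.2,0,0.05],[-1,1.7,-6.5,0,0.0625],[-1,2.1,-7.8,0,0.075],[-1,2.5,-9.1,0,0.0875],[-1,2.9,-10.4,0,0.1],[-1,3.4,-11.7,0,0.1125],[-1,3.8,-12.9,0,0.125],[-1,4.3,-14.2,0,0.1375],[-1,4.8,-15.4,0,0.15]]'| egrep 'time|tool|contact'; done
```

```text
time: 11.83
tool_pos: [0.5782, -0.2726, 0.2884]
tool_rot: [-3.14, -0.0, 1.677]
contact_force: [-6.1, -0.2, 1.0]
time: 12.83
tool_pos: [0.5626, -0.2701, 0.2885]
tool_rot: [-3.141, 0.002, 1.526]
contact_force: [-4.1, -2.8, -1.1]
```

```bash
python3 -m crank '[[-1,0.3,-1.3,0,0.0125],[-1,0.6,-2.6,0,0.025],[-1,0.9,-3.9,0,0.0375],[-1,1.3,-5.2,0,0.05],[-1,1.7,-6.5,0,0.0625],[-1,2.1,-7.8,0,0.075],[-1,2.1,-8.8,0,0.075],[-1,2.1,-9.8,0,0.075],[-1,2.1,-10.8,0,0.075],[-1,2.1,-11.8,0,0.075],[-1,2.1,-12.8,0,0.075],[-1,2.1,-13.8,0,0.075]]'| egrep 'time|tool|contact'; python3 -m crank '[[-1,0,-1,0,0],[-1,0,-2,0,0],[-1,0,-3,0,0],[-1,0,-4,0,0],[-1,0,-5,0,0],[-1,0,-6,0,0],[-1,0,-8,0,0],[-1,0,-12,0,0],[-1,0,-18,0,0],[-1,0,-26,0,0],[-1,0,-34,0,0],[-1,0,-34,0,0]]'| egrep 'time|tool|contact'; python3 -m crank '[[-1,0,0,-20,0],[-1,0,0,-40,0],[-1,0,0,-60,0],[-1,0,0,-80,0],[-1,0,0,-100,0],[-1,0,0,-116,0],[-1,0,0,-116,0],[-1,0,0,-116,0]]'
python3 - <<'E'
from h import *
p,d=vision.read_camera("wrist");p2=vision.read_camera("top")[0]
cv2.imwrite("pics/end.png",np.vstack([p[:,:,::-1][:220],p2[80:300,:,::-1]]))
E
```

```text
time: 13.83
tool_pos: [0.5493, -0.2663, 0.289]
tool_rot: [3.14, -0.0, 1.451]
contact_force: [0.5, 0.4, -0.0]
time: 14.83
tool_pos: [0.5136, -0.2623, 0.2887]
tool_rot: [-3.14, -0.0, 1.45]
contact_force: [-0.2, -0.1, -0.4]
time: 15.5
tool_pos: [0.5151, -0.2625, 0.4052]
tool_rot: [3.14, 0.001, 1.451]
contact_force: [-0.2, 0.4, 0.1]
opening: 0.0002
grip_force: 0.0
```

View pics/end.png

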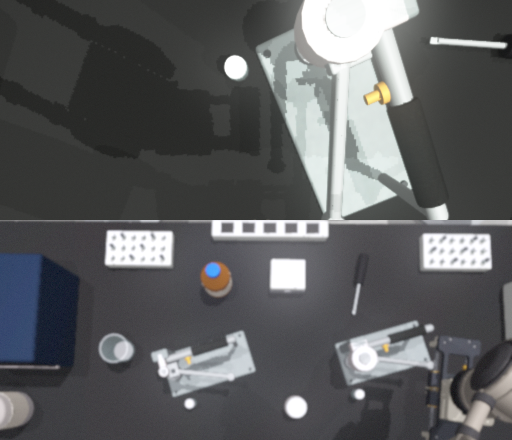

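The lever is back out at rest (ball at about (335,217)), nothing else has moved, and the arm is clear.

```bash
python3 -c "from cell import ticket;print(ticket.hand_in())"
```

```text
the job is handed in; nothing more can be done
None
```

I pressed the wide crimper's lever in to its stop, held it there for about 3 s at about 15 N, and eased it slowly back out to rest; the final pictures show nothing else moved, and the job is handed in, though the hand-in returned no verdict.

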